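Load the packing bench's upright tape unwinder

TASK

Load the tape unwinder. Slide the steel spindle along its slotted rail to the open end, lift it out and stand it foot down in the socket of the round base; then put on, in this order, the brown tape roll that lies in front of the bag sealer, flat on the base around the spindle and centred on it, the grey hold-down disc over the spindle so that it lies flat on the roll with its collar up, and last the small grey cap, stem down and fully home in the collar. Leave the other things on the bench where they are.

Things in the scene. Friction and masses are not known exactly. Their poses are not given: they have to be found in the camera images.
- base: Unwinder base, fixed to the worktop: round dark steel plate, 130 mm diameter, 14 mm thick, with a round blind socket in the middle, 33 mm diameter and 10 mm deep (its floor is 4 mm above the worktop). Origin: centre of its underside, on the worktop; z up.
- rail: Aluminium T-slot rail, fixed, 180 (its x) x 48 x 22 mm. Origin: centre of underside, z up. Channel 32 mm wide, floor at z 5, roof at 17 mm (3 mm above a foot): two lips, slot 16 mm between. Black plate closes the -x end. Lips are cut away from x = +32 to the open end at x = +90 (no stop): a foot centred at x = +50 to +74 lies on the floor there and lifts straight out; elsewhere the lips hold it.
- spindle: Steel spindle, 120 g, 72 mm tall, at first upright in the rail, foot on the channel floor. From below: round slick black foot 26 mm diameter, 9 thick (slides easily); neck 11 diameter up to z 23; collar 24 diameter to z 26; square post 14 x 14 to z 69 (faces along its x, y; parallel to the rail within 0.1 rad), short tip to 72. Grip the post's faces. Origin: centre of the foot's underside; z up.
- tape_roll: Loose roll of brown packing tape lying flat in the work area (not the one behind the blue bag sealer, out of reach), 106 mm outer diameter, open core about 68 mm diameter, 48 mm high, 120 g; the wall is about 18 mm thick, its middle about 44 mm from the axis, and can be gripped with one finger inside the core. Origin: centre of the underside; z is the roll's axis.
- disc: Loose grey plastic hold-down disc, 90 g: round plate 100 mm diameter, 6 mm thick, with a round collar 44 mm diameter rising from it to 36 mm total height; bore 28 mm diameter right through. Lies plate down, collar up. Grip it by the collar. Origin: centre of the plate's underside; z up the collar.
- cap: Loose grey plastic cap, 50 g, like a mushroom: stem 20 mm diameter, 12 mm long, below a ribbed round head 40 mm diameter, 32 mm high (44 mm in all). Stands on its stem. Grip it by the head. Origin: centre of the stem's underside; z up.
- lab_bottle: Bystander: small white bottle with a blue cap, 57 mm diameter, 118 mm tall, standing loose. Origin: centre of its underside.
- rubber_stopper: Bystander: black rubber stopper without a stem, plain squat cylinder 43 mm diameter, 27 mm high, loose. Origin: centre of its underside.
- pocket_scale: Bystander: flat black pocket scale with a steel pan, 120 x 68 mm, 18 mm high, lying loose. Origin: centre of its underside.
There are look-alikes about, which are no part of the job. Several things have the shape of the cap; the one meant has the colours described above.

How it is judged (in metres and radians):
On the way, in this order (a step that is already met when the one before it is completed fails the run):
1. the spindle stands in the socket of the base (horizontal distance between spindle and base below 0.006 m and z of spindle in the frame of base below 0.007 m and angle between spindle's own z axis and vertical below 0.12 rad), for 0.2 s.
2. the tape roll lies flat on the base around the spindle (horizontal distance between tape_roll and base below 0.013 m and z of tape_roll in the frame of base below 0.018 m and angle between tape_roll's own z axis and vertical below 0.08 rad), for 0.2 s.
3. the disc lies flat on the roll, over the spindle (horizontal distance between disc and spindle below 0.009 m and z of disc in the frame of tape_roll below 0.052 m and angle between disc's own z axis and vertical below 0.08 rad), for 0.2 s.
4. the cap is home in the collar of the disc (horizontal distance between cap and disc below 0.007 m and z of cap in the frame of disc below 0.028 m and angle between cap's own z axis and vertical below 0.12 rad), for 0.2 s.
At the end, for the whole second after the job is handed in: Upright spindle in the socket, foot on its floor; roll flat on the base, axes within 13 mm; disc flat on the roll, collar up, within 9 mm of the spindle's axis; cap stem down in the collar, head on its rim (4 mm), within 7 mm of the disc's axis; all four released and at rest, bystanders in place (all of step 1 and all of step 2 and all of step 3 and all of step 4 and z of tape_roll in the frame of base above 0.011 m and z of disc in the frame of tape_roll above 0.044 m and z of cap in the frame of disc above 0.02 m and linear speed of each of spindle, tape_roll, disc, cap below 0.02 m/s); the robot touches nothing.
It fails at once if a bystander (bottle, stopper or scale) is moved by more than 30 mm (distance of any of lab_bottle, rubber_stopper, pocket_scale from where it was at the start of the episode above 0.03 m).
It also fails if it takes over 122 s, if anything falls off the work surface, if the arm or the gripper's body presses on something with over 40 N, if the wrist force passes 120 N, or if a joint passes its speed limit or range.

ROBOT

A 6-joint arm with a two-finger parallel gripper is mounted at the origin on a cart in front of the work surface, level with it; the furniture and walls round the work are solid. World frame = base frame: x ahead of the robot, y to its left, z up, the work surface at z = 0. Lengths are in mm, angles in rad, forces in N, time in s.
With the tool pointing down it reaches from about 250 to 800 mm from the base axis. Payload 8.5 kg.
Tool frame: the origin (TCP) lies at the centre of the arm's flange, where the gripper is bolted on; the fingertips stand 173 mm ahead of it and the grasp point (between the pads) lies 155 mm ahead of it; z points along the fingers, y is the line along which they close (so a half turn about z gives the same grasp; the last joint's range is limited). The gripper opens to 85 mm and grips with 20 to 120 N. Pads are 22 mm wide; open, the fingers measure 114 mm over their backs; the gripper's body (76 mm by 85 mm) begins 54 mm behind the grasp point. The pads swing forward as they close: fully open they stand 13 mm farther back than shut.
Start: joints at [1.115, 0.238, -0.013, 1.319, 0, 1.571], TCP at [231.082, 471.38, 404.676] pointing down, gripper open.
Joint ranges: [-2.66, 2.66], [-1.03, 1.9], [-1.14, 1.46], [-1.82, 2.27], [-1.45, 1.34], [-3.14, 3.14]. Speed limits (rad/s): [2.22, 2.22, 2.79, 3.14, 3.14, 3.14].

INTERFACE

Orientations are given as a unit quaternion [w, x, y, z].
In Python, from bench import * gives the robot as it stands.
- The arm moves only by the shell command python3 -m pendant 'ROWS' [OPENING]. ROWS is a JSON object of lists of equal length, an entry for each row: "delta_pos": the shift along the tool's x, y, z in cm, a list of three; "angular": the turn, a rotation vector about the tool's x, y, z in degrees, a list of three. A call has 1 to 12 rows; each row shifts and turns the commanded pose from where the row before left it, along the tool's axes as they then stand; what a row does not reach is not made up. A row lasts 1/12 s, in which the tool goes at most 41.7 mm and 7.16 degrees, less where a joint would pass 70% of its speed; a pose out of reach is approached as far as the arm can. A call with a gripper value outside its range is refused whole. OPENING is the opening, from 0 (shut) to 1 (fully open), set as the call begins (- or left out, the last holds). The fingers move at their own pace and stop on an object; the grip force is fixed at half the most. Time passes only in rows, so rows that do not move let the fingers close. It gives the time, the measured TCP pose, the force, the opening and the grip force at its end, in the units of the state.
- get_state(): the state, without advancing time (a new reading comes with each control period).
- grab_frame(name): name is "scene" or "top" or "wrist"; returns a dict with "color" (420x560x3 uint8, red, green, blue), "fx", "fy", "cx", "cy" (pixels), "R" (3x3) and "t" (3): a world point X has camera coordinates R X + t; the wrist camera has in their place "tool_from_camera" (4x4, takes a point from camera to tool coordinates, whose origin is the TCP and whose axes are the flange's). Camera axes: x right, y down, z forward; pixel columns grow to the right and rows downward; lengths in mm; the calibration is good to about 2 mm. The wrist camera is an equidistant fisheye: a pixel r from the principal point sees the ray r / f radians off the axis. A picture is of the moment at which its call begins: read the wrist's pose just before it. There is no depth.
- finish_job(): hands the job in; it is judged then, once.
Trained networks look in the newest picture that a camera, given by its name, has taken for a name from the list of things; names that differ only in an ending like _2 or _b are one class to them, and where a whole thing is asked for, a point or a joint stands for the part that bears it (a point fixed in the world has none). Each returns a list of dicts, best first, with "conf" (0 to 1); they miss things now and then, are a little off and sometimes report something else, mostly with a low value. They report only what shows in the picture. A call takes as long as a camera call. They do not tell look-alikes from the thing itself.
- find_in(camera, query): "xyz" ([x, y, z] in mm, in world coordinates, good to about 4 mm: the middle of the surface that is visible of it).
The state is a dict: "time": time; "joints": joint angles; "joint_vel": joint speeds; "joint_efforts": joint torques, N m; "ee_pos": TCP position; "tcp_rot": TCP orientation; "ft_force": force on the tool from outside, world axes, zero at the start; "torque": the same for the moment, N m; "finger_gap": finger opening in mm; "gripper_force": force on a finger pad.
Only numpy, scipy, OpenCV 4.12 (cv2) and the standard library are available. Lean on these libraries where they do the work, as an engineer would, in place of code of your own. Each camera call takes 0.05 s, during which the arm holds its last target. There are 200 camera calls.

## Working session

There is one attempt and no reset: what is moved stays moved. The work goes in short steps, Python scripts to look and compute and a shell command to move; the robot and the scene stay as the last step left them, time stands still between calls to the robot, and variables do not carry over. Pictures are saved under pics/ and viewed, at most 14 in all, crops included, and the job is handed in when it is done.

```bash
mkdir -p pics; ls
python3 - <<'E'
from bench import *
import cv2
s=get_state(); print(s)
for c in ("scene","top"):
    f=grab_frame(c); cv2.imwrite(f"pics/{c}0.png",f["color"][:,:,::-1])
    print(c,f["fx"],f["cx"],f["cy"],f["R"],f["t"])
    for q in ("base","rail","spindle","tape_roll","disc","cap","lab_bottle","rubber_stopper","pocket_scale"):
        for d in find_in(c,q)[:5]: print(q,[round(v) for v in d["xyz"]],round(d["conf"],2))
E
```

```text
pics
{'time': 0.0, 'joints': array([ 1.11498842e+00,  2.38764162e-01, -1.42663358e-02,  1.31920073e+00,
       -2.10512607e-06,  1.57082637e+00]), 'joint_vel': array([-0.00104228,  0.00135689, -0.0011726 ,  0.00015743, -0.00127066,
       -0.0007311 ]), 'joint_efforts': array([-2.29502757e-04, -5.38780475e+01,  3.46439016e+01,  1.83747977e-02,
       -1.30402414e-04, -2.46402135e-05]), 'ee_pos': array([231.02214407, 471.24382155, 404.08146351]), 'tcp_rot': array([-1.61062343e-04,  2.25950744e-01,  9.74138464e-01, -6.99139707e-04]), 'ft_force': array([0.04259227, 0.59997585, 0.02968564]), 'torque': array([-0.01781339,  0.00546422, -0.06262335]), 'gripper_force': 0.0, 'finger_gap': 85.60198504262593}
scene 397.918292874568 279.5585392239257 212.62701901835672 [[-0.962348   -0.27175447 -0.00598562]
 [-0.20254454  0.73159681 -0.65095454]
 [ 0.18127887 -0.62523245 -0.75909311]] [494.62718514 169.2596832  839.61534915]
base [601, 262, 14] 0.7
rail [554, -379, 12] 0.74
rail [460, 73, 46] 0.63
tape_roll [626, 16, 38] 0.86
tape_roll [683, -286, 63] 0.71
disc [595, -153, 9] 0.8
cap [460, 70, 44] 0.62
cap [540, 97, 44] 0.53
lab_bottle [681, -285, 63] 0.6
pocket_scale [403, 281, 19] 0.9
top 542.6352174166254 284.7299052150843 208.43818070558228 [[ 0.01554391 -0.99985792 -0.00652132]
 [-0.98115971 -0.01399645 -0.19269074]
 [ 0.19257208  0.00939362 -0.98123787]] [ -63.72648441  542.92754849 1236.18976139]
base [600, 259, 15] 0.58
rail [496, -358, 22] 0.87
spindle [676, -294, 77] 0.32
tape_roll [624, 4, 51] 0.86
disc [600, -164, 6] 0.58
cap [543, 89, 44] 0.72
cap [453, 66, 44] 0.57
lab_bottle [672, -290, 74] 0.6
rubber_stopper [676, 116, 23] 0.62
pocket_scale [403, 271, 21] 0.66
pocket_scale [675, 117, 23] 0.55
```

View pics/top0.png

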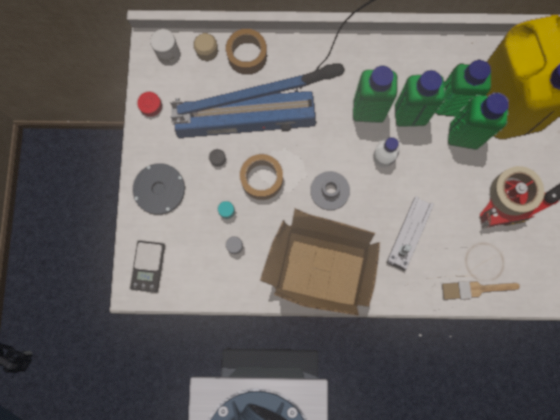

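View pics/scene0.png

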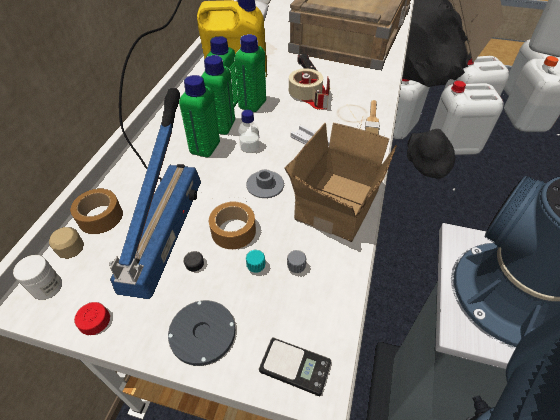

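The top picture shows the base (158,188), roll (262,176) in front of the sealer, disc (330,190), rail (410,232) with the spindle near (404,237), bottle (386,152) and scale (148,265). Possible caps are teal (226,210), grey (235,246), the black stopper (217,158), red (149,103) and tan (205,44). I choose the grey one at (235,246). The other rolls, at (246,50) behind the sealer and (518,192) on the red dispenser, are not the one meant.

```bash
cat > h.py <<'E'
from bench import *
import cv2, numpy as np
from scipy.spatial.transform import Rotation as Ro
def px2w(f,u,v,z):
    d=f["R"].T@np.array([(u-f["cx"])/f["fx"],(v-f["cy"])/f["fy"],1.]); o=-f["R"].T@f["t"]
    return o+d*(z-o[2])/d[2]
def tool(s=None):
    s=s or get_state(); return np.array(s["ee_pos"]),Ro.from_quat(np.roll(s["tcp_rot"],-1)).as_matrix()
def wrist():
    p,R=tool(); f=grab_frame("wrist"); f["p"],f["Rt"]=p,R; return f
def wpx2w(f,u,v,z):
    x,y=(u-f["cx"])/f["fx"],(v-f["cy"])/f["fy"]; th=np.hypot(x,y); k=np.sin(th)/max(th,1e-9)
    T=np.array(f["tool_from_camera"]); o=f["p"]+f["Rt"]@T[:3,3]; d=f["Rt"]@T[:3,:3]@np.array([x*k,y*k,np.cos(th)])
    return o+d*(z-o[2])/d[2]
def goto(tgt,yaw=None):
    """tool down: print shift in tool cm & turn about tool z; yaw=world angle of closing line (mod pi)"""
    p,R=tool(); a=np.degrees(np.arctan2(R[1,1],R[0,1])); 
    print("shift cm",np.round(R.T@(np.array(tgt)-p)/10,2),"tilt",np.round(R[:,2],3),"closing yaw",round(a,1))
    if yaw is not None:
        d=(yaw-a+90)%180-90; print("turn z deg",round(-d,1))
E
python3 - <<'E'
from h import *
f=grab_frame("top"); c=f["color"][:,:,::-1]
a=cv2.resize(c[180:290,350:450],None,fx=5,fy=5,interpolation=cv2.INTER_CUBIC)[:, :500]
b=cv2.resize(c[190:270,190:260],None,fx=4,fy=4); 
im=np.zeros((550,790,3),np.uint8); im[:550,:500]=a; im[:320,505:785]=b
cv2.imwrite("pics/crop.png",im)
E
```

```text
(no output)
```

View pics/crop.png

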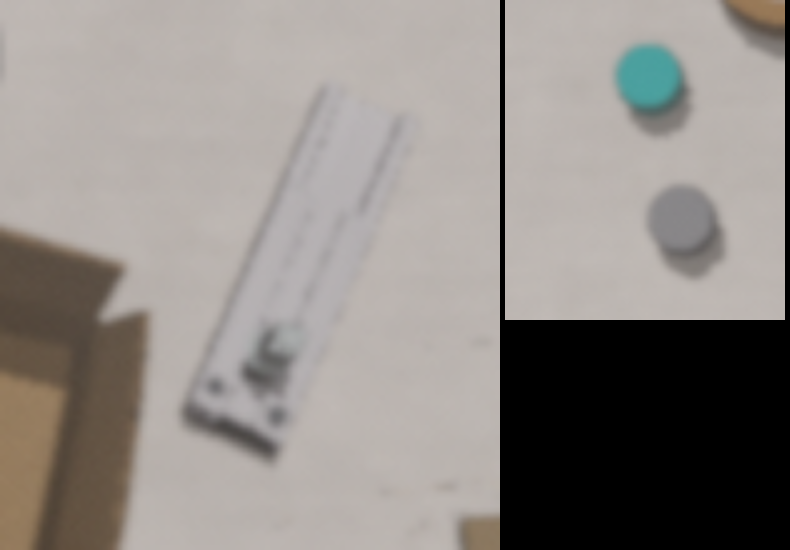

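The crop shows the rail with its black end plate at the lower left, crop (185,410)-(275,458). The open end with the cut-away lips is at the top right (325,88)-(410,118), and the spindle is near the closed end at (270,350). In the inset, the grey cap is the lower one and the teal one a look-alike.

Run:
```python
from h import *
f=grab_frame("top")
P=[px2w(f,350+a/5,180+b/5,22)[:2] for a,b in ((325,88),(410,118),(275,458),(185,410))]
print(np.round(P,1)); o=(P[0]+P[1])/2; c=(P[2]+P[3])/2; d=o-c
print("len",np.linalg.norm(d),"yaw",np.degrees(np.arctan2(d[1],d[0])),"mid",(o+c)/2, "w",np.linalg.norm(P[0]-P[1]))
s=px2w(f,350+283/5,180+340/5,70); print("spindle top",s)
print("cap",px2w(f,190+176/4,190+220/4,44)); print("base",px2w(f,158,188,14))
p,R=tool(); print(np.round(R,3)); w=grab_frame("wrist"); print(w["tool_from_camera"],w["fx"],w["cx"],w["cy"])
goto([s[0],s[1],404],np.degrees(np.arctan2(d[1],d[0])))
```

```text
[[ 581.3 -372.5]
 [ 566.9 -413.3]
 [ 401.1 -343.3]
 [ 423.2 -301.1]]
len 176.73490886698394 yaw -23.593037604180417 mid [ 493.11998675 -357.55306883] w 43.27432848513904
spindle top [ 451.45313792 -338.23407075   70.        ]
cap [455.8194705   62.87481373  44.        ]
base [598.3598666  258.49573392  14.        ]
[[-0.898  0.44  -0.   ]
 [ 0.44   0.898 -0.   ]
 [ 0.    -0.    -1.   ]]
[[ 7.89352539e-04 -9.44625770e-01 -3.28148642e-01  8.42119214e+01]
 [ 9.99999627e-01  8.60326882e-04 -7.11101491e-05 -1.13714620e-01]
 [ 3.49487577e-04 -3.28148464e-01  9.44626097e-01  2.94574967e+01]
 [ 0.00000000e+00  0.00000000e+00  0.00000000e+00  1.00000000e+00]] 325.19226210127806 280.80764805349736 204.2972254099386
shift cm [-55.42 -63.     0.07] tilt [-0. -0. -1.] closing yaw 63.9
turn z deg 87.5
```

```bash
python3 -m pendant '{"delta_pos":[[-2.3,-2.6,0],[-2.3,-2.6,0],[-2.3,-2.6,0],[-2.3,-2.6,0],[-2.3,-2.6,0],[-2.3,-2.6,0],[-2.3,-2.6,0],[-2.3,-2.6,0],[-2.3,-2.6,0],[-2.3,-2.6,0],[-2.3,-2.6,0],[-2.3,-2.6,0]],"angular":[[0,0,0],[0,0,0],[0,0,0],[0,0,0],[0,0,0],[0,0,0],[0,0,0],[0,0,0],[0,0,0],[0,0,0],[0,0,0],[0,0,-2.5]]}' 0.45
python3 -m pendant '{"delta_pos":[[-2.3,-2.6,0],[-2.3,-2.6,0],[-2.3,-2.6,0],[-2.3,-2.6,0],[-2.3,-2.6,0],[-2.3,-2.6,0],[-2.3,-2.6,0],[-2.3,-2.6,0],[-2.3,-2.6,0],[-2.3,-2.6,0],[-2.3,-2.6,0],[0,0,0]],"angular":[[0,0,0],[0,0,0],[0,0,0],[0,0,0],[0,0,0],[0,0,0],[0,0,0],[0,0,0],[0,0,0],[0,0,0],[0,0,0],[0,0,0]]}'
python3 - <<'E'
from h import *
f=wrist(); cv2.imwrite("pics/w1.png",f["color"][:,:,::-1]); np.save("w1.npy",f,allow_pickle=True)
for q in("spindle","rail"): 
  for d in find_in("wrist",q)[:3]: print(q,np.round(d["xyz"]),d["conf"])
goto([451,-338,404],66.4)
E
```

```text
time: 2.15
ee_pos: [341.5, 68.1, 405.0]
tcp_rot: [0.0, 0.205, 0.979, 0.0]
ft_force: [0.4, 0.4, -0.3]
finger_gap: 38.3
gripper_force: 0.0
time: 3.15
ee_pos: [460.3, -298.4, 403.7]
tcp_rot: [0.0, 0.206, 0.979, -0.001]
ft_force: [-1.4, 1.4, -0.1]
finger_gap: 38.1
gripper_force: 0.0
spindle [ 447. -336.   55.] 0.89
rail [ 489. -350.   21.] 0.89
rail [ 596. -172.    7.] 0.32
shift cm [-1.08 -4.36  0.02] tilt [-0.001  0.001 -1.   ] closing yaw 66.3
turn z deg -0.1
```

View pics/w1.png

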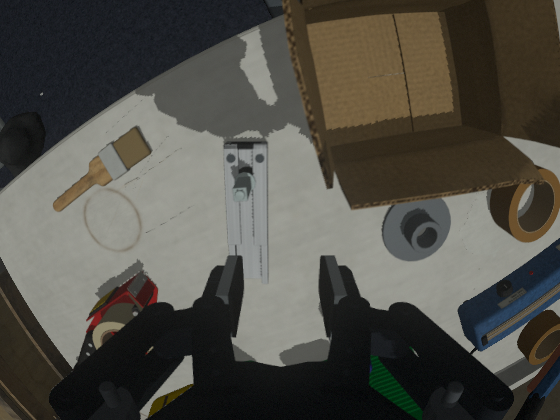

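The wrist view shows the spindle tip at (239,196) with its foot under the lips near (246,172). The rail's black end is at (245,145), and the box's flap is about 60 px to the right.

Run:
```python
from h import *
f=np.load("w1.npy",allow_pickle=True).item()
c=f["color"][:,:,::-1][125:300,190:310]; cv2.imwrite("pics/w1c.png",cv2.resize(c,None,fx=3.4,fy=3.4,interpolation=cv2.INTER_CUBIC))
print("tip",wpx2w(f,239,196,76)); 
for p in((224,142),(268,142),(268,283),(233,283)): print(p,wpx2w(f,*p,22))
```

```text
tip [ 454.06693499 -340.63671603   76.        ]
(224, 142) [ 403.88269074 -342.62848388   22.        ]
(268, 142) [ 424.00008786 -298.5197804    22.        ]
(268, 283) [ 586.46261968 -372.67232742   22.        ]
(233, 283) [ 569.01000025 -414.49790013   22.        ]
```

View pics/w1c.png

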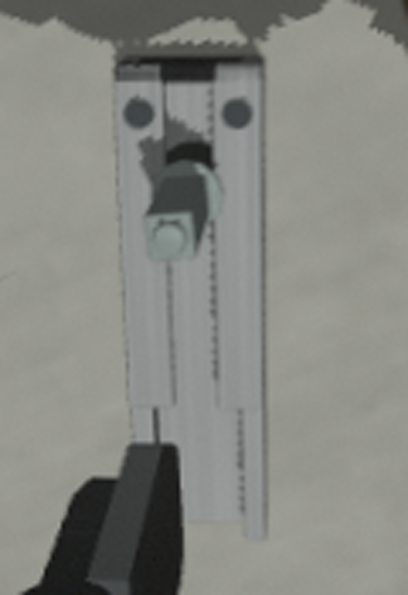

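Run:
```python
from h import *
f=np.load("w1.npy",allow_pickle=True).item()
t=wpx2w(f,239.4,195,76); print(t)
for z in(80,130,180): print("flap",z,wpx2w(f,330,185,z))
goto([t[0],t[1],210],66)
```

```text
[ 453.31179082 -339.83241021   76.        ]
flap 80 [ 477.87023961 -256.00390426   80.        ]
flap 130 [ 461.77537477 -257.47291261  130.        ]
flap 180 [ 445.68050994 -258.94192095  180.        ]
shift cm [-1.39 -4.44 19.42] tilt [-0.001  0.001 -1.   ] closing yaw 66.3
turn z deg 0.3
```

```bash
python3 -m pendant '{"delta_pos":[[-0.7,-2.2,1],[-0.7,-2.2,1],[0,0,3],[0,0,3],[0,0,3],[0,0,3],[0,0,2.4],[0,0,2],[0,0,1],[0,0,0],[0,0,0],[0,0,0]],"angular":[[0,0,0.3],[0,0,0],[0,0,0],[0,0,0],[0,0,0],[0,0,0],[0,0,0],[0,0,0],[0,0,0],[0,0,0],[0,0,0],[0,0,0]]}'
python3 - <<'E'
from h import *
f=wrist(); cv2.imwrite("pics/w2.png",f["color"][:,:,::-1]); goto([453.3,-339.8,210],66)
E
```

```text
time: 4.3
ee_pos: [454.4, -339.5, 212.3]
tcp_rot: [0.001, 0.207, 0.978, -0.0]
ft_force: [1.0, 0.1, -0.1]
finger_gap: 38.4
gripper_force: 0.0
shift cm [ 0.1  -0.05  0.24] tilt [ 0.002 -0.002 -1.   ] closing yaw 66.1
turn z deg 0.1
```

View pics/w2.png

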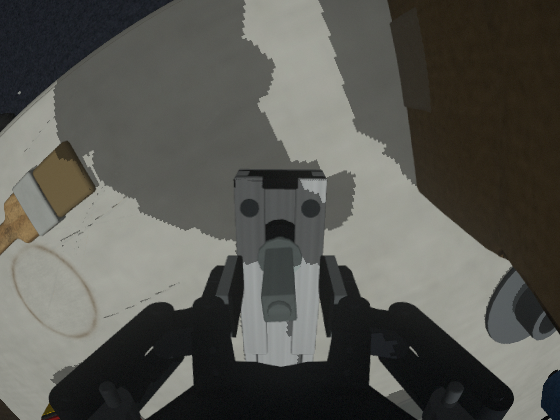

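The spindle post at (279,300) stands centred between the pads (240 and 332). I close on it.

```bash
python3 -m pendant '{"delta_pos":[[0,0,0.1],[0,0,0],[0,0,0],[0,0,0],[0,0,0],[0,0,0],[0,0,0],[0,0,0]],"angular":[[0,0,0],[0,0,0],[0,0,0],[0,0,0],[0,0,0],[0,0,0],[0,0,0],[0,0,0]]}' 0
python3 - <<'E'
from h import *
p,R=tool(); x=np.array([.913,-.407,0]); print(R.T@x, (p-[495.9,-357.1,0])[:2]@x[:2]); print(get_state()["torque"])
E
```

```text
time: 5.02
ee_pos: [454.2, -339.8, 210.7]
tcp_rot: [0.001, 0.207, 0.978, -0.0]
ft_force: [-0.1, -0.0, 7.1]
finger_gap: 13.1
gripper_force: 58.7
[-0.99960586 -0.00184117  0.00165179] -45.12526048725715
[0.16000054 0.09735682 0.02361146]
```

```bash
python3 -m pendant '{"delta_pos":[[0,0,-0.1],[-0.5,0,0],[-1,0,0],[-1.2,0,0],[-1.2,0,0],[-1.2,0,0],[-1.2,0,0],[-1.2,0,0],[-1.2,0,0],[-1.2,0,0],[-0.8,0,0],[0,0,0]],"angular":[[0,0,0],[0,0,0],[0,0,0],[0,0,0],[0,0,0],[0,0,0],[0,0,0],[0,0,0],[0,0,0],[0,0,0],[0,0,0],[0,0,0]]}'
python3 - <<'E'
from h import *
p,R=tool(); x=np.array([.913,-.407,0]); print((p-[495.9,-357.1,0])[:2]@x[:2]); print(get_state()["torque"])
E
```

```text
time: 6.02
ee_pos: [553.2, -383.6, 210.7]
tcp_rot: [0.001, 0.207, 0.978, -0.0]
ft_force: [-0.4, 1.0, 3.7]
finger_gap: 13.3
gripper_force: 59.0
63.062901523915436
[-0.01113377 -0.06419212 -0.00777257]
```

```bash
python3 -m pendant '{"delta_pos":[[0,0,-0.5],[0,0,-1.5],[0,0,-2.5],[0,0,-3],[0,0,-3.2],[0,0,-3.2],[0,0,-2.5],[0,0,-1.5],[0,0,0]],"angular":[[0,0,0],[0,0,0],[0,0,0],[0,0,0],[0,0,0],[0,0,0],[0,0,0],[0,0,0],[0,0,0]]}'
python3 - <<'E'
from h import *
f=wrist(); cv2.imwrite("pics/w3.png",f["color"][:,:,::-1]); goto([599,259,390],66)
E
```

```text
time: 6.77
ee_pos: [551.3, -382.9, 393.8]
tcp_rot: [0.002, 0.207, 0.978, -0.001]
ft_force: [0.3, -0.9, -1.4]
finger_gap: 13.1
gripper_force: 58.3
shift cm [2.167e+01 6.060e+01 4.000e-02] tilt [ 0.002 -0.002 -1.   ] closing yaw 66.1
turn z deg 0.1
```

View pics/w3.png

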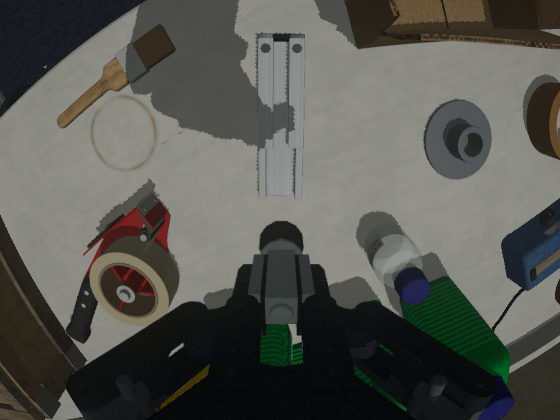

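```bash
python3 -m pendant '{"delta_pos":[[0.5,1.5,0],[1.2,3.36,0],[1.2,3.36,0],[1.2,3.36,0],[1.2,3.36,0],[1.2,3.36,0],[1.2,3.36,0],[1.2,3.36,0],[1.2,3.36,0],[1.2,3.36,0],[1.2,3.36,0],[1.2,3.36,0]],"angular":[[0,0,0],[0,0,0],[0,0,0],[0,0,0],[0,0,0],[0,0,0],[0,0,0],[0,0,0],[0,0,0],[0,0,0],[0,0,0],[0,0,0]]}'
python3 -m pendant '{"delta_pos":[[1.2,3.36,0],[1.2,3.36,0],[1.2,3.36,0],[1.2,3.36,0],[1.2,3.36,0],[1.2,3.36,0],[0.8,2,0],[0,0,0],[0,0,0]],"angular":[[0,0,0],[0,0,0],[0,0,0],[0,0,0],[0,0,0],[0,0,0],[0,0,0],[0,0,0],[0,0,0]]}'
python3 - <<'E'
from h import *
f=wrist(); cv2.imwrite("pics/w4.png",f["color"][:,:,::-1]); np.save("w4.npy",f,allow_pickle=True); goto([599,259,390],66)
for d in find_in("wrist","base"): print(np.round(d["xyz"]),d["conf"])
for d in find_in("wrist","spindle"): print(np.round(d["xyz"]),d["conf"])
E
```

```text
time: 7.82
ee_pos: [581.1, 26.3, 387.7]
tcp_rot: [-0.002, 0.207, 0.978, -0.0]
ft_force: [1.3, -0.0, -0.8]
finger_gap: 12.5
gripper_force: 58.5
time: 8.57
ee_pos: [598.0, 260.5, 387.3]
tcp_rot: [-0.002, 0.206, 0.979, -0.001]
ft_force: [-1.2, 0.7, -0.8]
finger_gap: 13.3
gripper_force: 58.6
shift cm [-0.09 -0.   -0.22] tilt [-0.003 -0.002 -1.   ] closing yaw 66.2
turn z deg 0.2
[598. 265.  16.] 0.95
[590. 262. 231.] 0.58
```

View pics/w4.png

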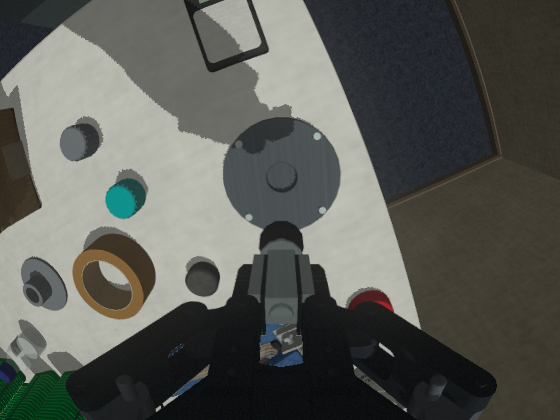

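The wrist view shows the held spindle's foot at (280,236), the socket at (282,176), and base bolts at (238,144), (317,136), (322,210) and (248,217).

Run:
```python
from h import *
f=np.load("w4.npy",allow_pickle=True).item()
B=np.array([wpx2w(f,*p,14) for p in((238,144),(317,136),(322,210),(248,217))]); print(B.round(1)); print(B.mean(0)); print(wpx2w(f,281.5,176.5,14))
h=f["p"][2]; print("foot at z",h-210.7+5+9, wpx2w(f,280.5,238,h-205))
print("tool axis at 155+50:", f["p"]+f["Rt"]@[0,0,205])
t=B.mean(0); goto([t[0],t[1],f["p"][2]],66)
g=f["color"][100:300,200:360,::-1]; cv2.imwrite("pics/w4c.png",cv2.resize(g,None,fx=3,fy=3,interpolation=cv2.INTER_CUBIC))
```

```text
[[548.  231.   14. ]
 [574.  311.6  14. ]
 [653.8 285.5  14. ]
 [627.8 205.1  14. ]]
[600.9032004  258.30587082  14.        ]
[599.79475584 259.10518219  14.        ]
foot at z 190.58416568393966 [595.31928761 260.67323876 182.28416568]
tool axis at 155+50: [597.28580558 260.15359621 182.28578407]
shift cm [-0.2   0.1   0.16] tilt [-0.002 -0.001 -1.   ] closing yaw 66.0
turn z deg 0.0
```

View pics/w4c.png

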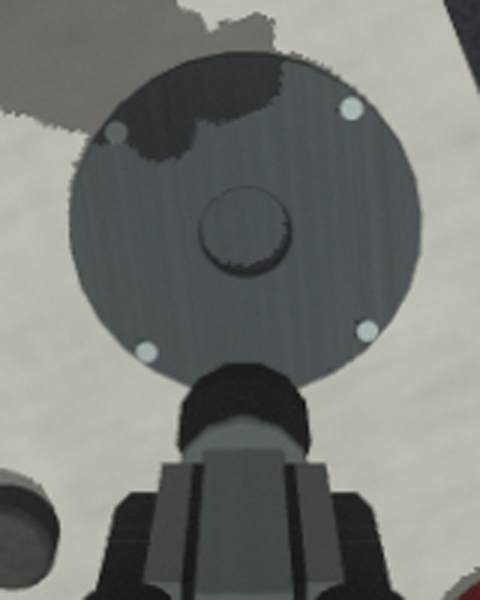

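```bash
python3 -m pendant '{"delta_pos":[[-0.3,0,1],[0,0,2.5],[0,0,3],[0,0,3],[0,0,2.5],[0,0,1.8],[0,0,1],[0,0,0],[0,0,0],[0,0,0]],"angular":[[0,0,0],[0,0,0],[0,0,0],[0,0,0],[0,0,0],[0,0,0],[0,0,0],[0,0,0],[0,0,0],[0,0,0]]}'
python3 - <<'E'
from h import *
f=wrist(); np.save("w5.npy",f,allow_pickle=True)
g=f["color"][80:330,180:380,::-1]; cv2.imwrite("pics/w5c.png",cv2.resize(g,None,fx=2.4,fy=2.4,interpolation=cv2.INTER_CUBIC))
goto([600.7,258.5,240])
E
```

```text
time: 9.55
ee_pos: [602.4, 257.8, 243.0]
tcp_rot: [0.001, 0.207, 0.978, 0.001]
ft_force: [-0.0, 0.6, -1.4]
finger_gap: 13.1
gripper_force: 58.7
shift cm [ 0.18 -0.02  0.32] tilt [ 0.002  0.001 -1.   ] closing yaw 66.1
```

View pics/w5c.png

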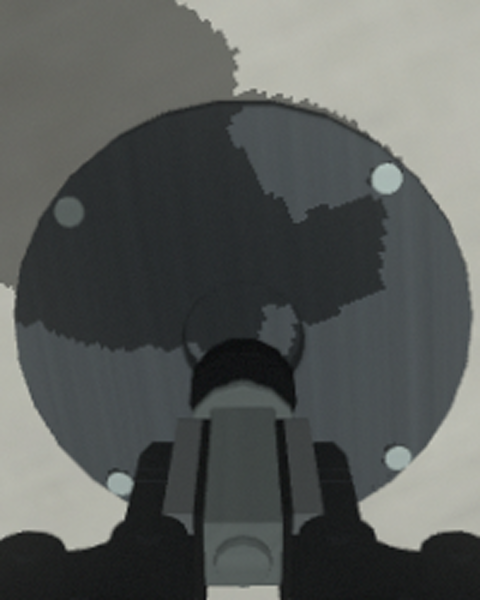

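Run:
```python
from h import *
f=np.load("w5.npy",allow_pickle=True).item()
q=lambda a,b,z: wpx2w(f,180+a/2.4,80+b/2.4,z)
B=np.mean([q(*p,14) for p in((69,212),(387,179),(398,458),(119,484))],0)
S=q(244,340,14); fz=f["p"][2]-205.7; F=q(243,390,fz); F2=(q(190,388,fz)+q(296,388,fz))/2
Ft=q(243,339.5,fz)  # near edge of foot bottom (toward camera, +tool x 13mm)
Fe=Ft-f["Rt"][:,0]*13; St=q(244,282,14)-f["Rt"][:,0]*16.5
print(B,S,St,F,F2,Fe,f["p"]); 
for n,a in(("B-Fe",B-Fe),("S-F",S-F),("St-Fe",St-Fe)): print(n,f["Rt"].T@a)
```

```text
[601.4434364  258.78754574  14.        ] [600.49651062 259.41864445  14.        ] [600.18238075 259.52703473  14.02277713] [604.01867258 257.50075274  37.31001067] [603.54468972 257.71296202  37.31001067] [603.38361618 257.76313146  37.32795629] [602.38708563 257.7633964  243.01001067]
B-Fe [ 2.22116986  0.11706676 23.32509307]
S-F [ 4.02960151  0.2915899  23.30488828]
St-Fe [ 3.67379123  0.28111586 23.30053369]
```

```bash
python3 -m pendant '{"delta_pos":[[0.25,0,0],[0,0,1],[0,0,1],[0,0,0.5],[0,0,0.3],[0,0,0.2],[0,0,0.2],[0,0,0],[0,0,0]],"angular":[[0,0,0],[0,0,0],[0,0,0],[0,0,0],[0,0,0],[0,0,0],[0,0,0],[0,0,0],[0,0,0]]}'
python3 -c "
from h import *
print(tool()[0],get_state()['torque'])"
```

```text
time: 10.35
ee_pos: [599.6, 259.0, 209.8]
tcp_rot: [0.0, 0.207, 0.978, 0.0]
ft_force: [-0.5, 0.0, -0.4]
finger_gap: 13.1
gripper_force: 58.7
[599.64670142 259.02677248 209.82643773] [-0.00812564 -0.01620264  0.05091561]
```

```bash
python3 -m pendant '{"delta_pos":[[0,0,0],[0,0,0],[0,0,0],[0,0,0],[0,0,-0.5],[0,0,-2],[0,0,-3.5],[0,0,-3.5],[0,0,-3.5],[0,0,-1],[0,0,0]],"angular":[[0,0,0],[0,0,0],[0,0,0],[0,0,0],[0,0,0],[0,0,0],[0,0,0],[0,0,0],[0,0,0],[0,0,0],[0,0,0]]}' 0.45
python3 - <<'E'
from h import *
f=wrist(); cv2.imwrite("pics/w6.png",f["color"][:,:,::-1]); np.save("w6.npy",f,allow_pickle=True)
print(f["p"]); 
for q in("spindle","tape_roll","base"):
  for d in find_in("wrist",q): print(q,np.round(d["xyz"]),d["conf"])
E
python3 -m pendant '{"delta_pos":[[-1.5,-3.3,0],[-1.5,-3.3,0],[-1.5,-3.3,0],[-1.5,-3.3,0],[-1.5,-3.3,0],[-1.5,-3.3,0],[-1.5,-3.3,0],[-1.5,-3.3,0],[0,0,0],[0,0,0]],"angular":[[0,0,0],[0,0,0],[0,0,0],[0,0,0],[0,0,0],[0,0,0],[0,0,0],[0,0,0],[0,0,0],[0,0,0]]}' 0.5
python3 - <<'E'
from h import *
f=wrist(); np.save("w7.npy",f,allow_pickle=True); g=f["color"][:,:,::-1]
a=np.load("w6.npy",allow_pickle=True).item()["color"][:,:,::-1]
im=np.vstack([cv2.resize(a[100:310,60:460],None,fx=1.4,fy=1.4),cv2.resize(g[100:310,60:460],None,fx=1.4,fy=1.4)]); cv2.imwrite("pics/w67.png",im)
print(f["p"])
for q in("tape_roll",):
  for d in find_in("wrist",q): print(q,np.round(d["xyz"]),d["conf"])
E
```

```text
time: 11.27
ee_pos: [600.2, 259.2, 354.0]
tcp_rot: [0.003, 0.207, 0.978, 0.002]
ft_force: [-0.2, -0.2, 0.8]
finger_gap: 38.9
gripper_force: 0.0
[600.17804521 259.23765604 354.04055275]
spindle [593. 259.  47.] 0.83
tape_roll [629.  19.  40.] 0.93
base [598. 261.  16.] 0.68
time: 12.3
ee_pos: [601.8, -33.0, 348.1]
tcp_rot: [-0.001, 0.209, 0.978, -0.0]
ft_force: [0.0, 0.2, 0.8]
finger_gap: 42.8
gripper_force: 0.0
[601.81984063 -33.00381875 348.12625563]
tape_roll [634.   0.  50.] 0.94
```

View pics/w67.png

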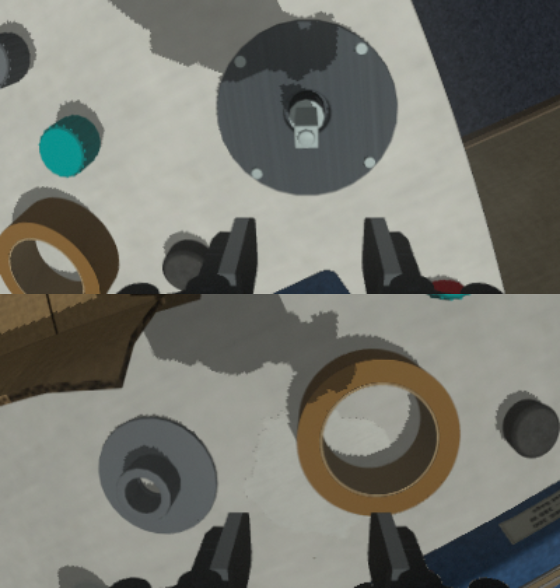

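The spindle stands upright in the socket, tip at crop (306,135). The roll's core is centred at lower-crop (380,440), and the disc lies plate down at (158,475).

Run:
```python
from h import *
f=np.load("w7.npy",allow_pickle=True).item()
q=lambda a,b,z: wpx2w(f,60+a/1.4,100+(b-294)/1.4,z)
C=np.mean([q(*p,48) for p in((322,440),(438,440),(380,383),(380,496))],0)
O=np.mean([q(*p,48) for p in((300,437),(460,437))],0)
print("roll",C,O,"core dia",np.linalg.norm(q(322,440,48)-q(438,440,48)),"outer",np.linalg.norm(q(298,437,48)-q(460,437,48)))
D=np.mean([q(*p,6) for p in((99,470),(217,480),(158,416),(158,533))],0); print("disc",D,q(147,490,36))
y=f["Rt"][:,1]; print(f["Rt"].round(3)); goto([C[0]-44*y[0],C[1]-44*y[1],182])
```

```text
roll [629.01114762   4.15136615  48.        ] [626.88685225   5.98201875  48.        ] core dia 75.2012171912654 outer 105.29075300456186
disc [ 602.00824261 -164.16757713    6.        ] [ 600.88719874 -160.66423543   36.        ]
[[-0.913  0.409 -0.003]
 [ 0.409  0.913  0.   ]
 [ 0.002 -0.001 -1.   ]]
shift cm [-1.07 -0.1  16.65] tilt [-0.002  0.    -1.   ] closing yaw 66.1
```

```bash
python3 -m pendant '{"delta_pos":[[-1,-0.1,0.5],[0,0,2.5],[0,0,3],[0,0,3],[0,0,3],[0,0,2.5],[0,0,1.4],[0,0,0.7],[0,0,0],[0,0,0],[0,0,0]],"angular":[[0,0,0],[0,0,0],[0,0,0],[0,0,0],[0,0,0],[0,0,0],[0,0,0],[0,0,0],[0,0,0],[0,0,0],[0,0,0]]}'
python3 -m pendant '{"delta_pos":[[0,0,0],[0,0,0],[0,0,0],[0,0,0],[0,0,0],[0,0,0],[0,0,0]],"angular":[[0,0,0],[0,0,0],[0,0,0],[0,0,0],[0,0,0],[0,0,0],[0,0,0]]}' 0
```

```text
time: 13.32
ee_pos: [611.7, -35.6, 184.8]
tcp_rot: [0.001, 0.207, 0.978, 0.0]
ft_force: [0.2, 0.0, 0.6]
finger_gap: 42.9
gripper_force: 0.0
time: 13.9
ee_pos: [611.2, -36.1, 185.0]
tcp_rot: [0.001, 0.207, 0.978, 0.0]
ft_force: [-2.3, -0.6, 4.3]
finger_gap: 15.7
gripper_force: 56.6
```

```bash
python3 -m pendant '{"delta_pos":[[0,0,-0.5],[0,0,-1.5],[0,0,-2.5],[0,0,-3],[0,0,-3],[0,0,-1.5],[0.8,1.4,0],[1.5,2.6,0],[1.5,2.6,0],[1.5,2.6,0],[1.5,2.6,0],[1.5,2.6,0]],"angular":[[0,0,0],[0,0,0],[0,0,0],[0,0,0],[0,0,0],[0,0,0],[0,0,0],[0,0,0],[0,0,0],[0,0,0],[0,0,0],[0,0,0]]}'
python3 -m pendant '{"delta_pos":[[1.5,2.6,0],[1.5,2.6,0],[1.2,2,0],[0.5,0.9,0],[0,0,0],[0,0,0],[0,0,0]],"angular":[[0,0,0],[0,0,0],[0,0,0],[0,0,0],[0,0,0],[0,0,0],[0,0,0]]}'
python3 - <<'E'
from h import *
f=wrist(); np.save("w8.npy",f,allow_pickle=True); cv2.imwrite("pics/w8.png",f["color"][:,:,::-1]); print(f["p"],f["Rt"].round(3))
E
```

```text
time: 14.9
ee_pos: [593.0, 130.5, 304.2]
tcp_rot: [0.0, 0.207, 0.978, -0.0]
ft_force: [0.5, -0.6, -1.7]
finger_gap: 15.7
gripper_force: 56.7
time: 15.48
ee_pos: [583.4, 221.5, 303.8]
tcp_rot: [0.0, 0.207, 0.978, -0.0]
ft_force: [0.3, 0.4, -2.5]
finger_gap: 15.6
gripper_force: 56.8
[583.39265886 221.50426597 303.78620397] [[-0.914  0.406 -0.   ]
 [ 0.406  0.914 -0.001]
 [-0.    -0.001 -1.   ]]
```

View pics/w8.png

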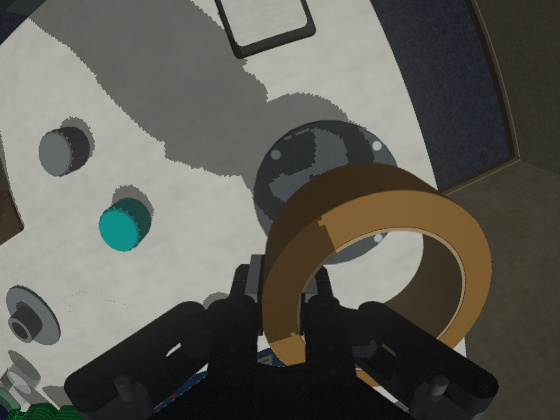

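The roll hangs level in the gripper, its top ring's outer edge running (300,228), (390,191), (491,270). The base shows beneath it.

Run:
```python
from h import *
from scipy.optimize import least_squares as ls
f=np.load("w8.npy",allow_pickle=True).item()
# refine edge: print circle fits for several z
pts=[(491,270),(480,232),(440,203),(390,191),(345,198),(470,322)]
inn=[(465,270),(450,245),(420,231),(385,229),(345,241),(460,300)]
T=f["Rt"].T
for z in(163,167,171):
  for n,ps,r0 in(("out",pts,53),("in",inn,34)):
    W=np.array([wpx2w(f,*p,z)[:2] for p in ps])
    s=ls(lambda c:np.hypot(*(W-c[:2]).T)-c[2],[600,260,r0]); s2=ls(lambda c:np.hypot(*(W-c[:2]).T)-r0,[600,260])
    print(z,n,s.x.round(1),s2.x.round(1),np.abs(s2.fun).max().round(1))
goto([600.5-44*f["Rt"][0,1],259-44*f["Rt"][1,1],300])
```

```text
163 out [604.5 260.7  54.6] [603.6 262.5] 2.2
163 in [605.2 261.9  39.7] [600.8 267.6] 3.3
167 out [601.  260.5  52.6] [601.2 260.1] 1.8
167 in [601.6 261.7  38.3] [598.4 265.9] 2.5
171 out [597.5 260.3  50.7] [598.7 257.7] 2.1
171 in [598.1 261.5  36.9] [595.9 264.3] 1.7
shift cm [-0.03 -0.26  0.38] tilt [-0.    -0.001 -1.   ] closing yaw 66.0
```

```bash
python3 -m pendant '{"delta_pos":[[0,-0.1,0.5],[0,0,1.5],[0,0,2],[0,0,2],[0,0,1.5],[0,0,1.2],[0,0,0.8],[0,0,0.4],[0,0,0.3],[0,0,0.2],[0,0,0],[0,0,0]],"angular":[[0,0,0],[0,0,0],[0,0,0],[0,0,0],[0,0,0],[0,0,0],[0,0,0],[0,0,0],[0,0,0],[0,0,0],[0,0,0],[0,0,0]]}'
```

```text
time: 16.53
ee_pos: [583.8, 221.5, 201.8]
tcp_rot: [0.002, 0.207, 0.978, 0.001]
ft_force: [-2.7, -0.6, 7.6]
finger_gap: 15.5
gripper_force: 62.0
```

```bash
python3 -m pendant '{"delta_pos":[[0,0,0.1],[0,0,0.1],[0,0,0],[0,0,0]],"angular":[[0,0,0],[0,0,0],[0,0,0],[0,0,0]]}'
python3 -c "
from h import *
print(get_state()['torque'])"
```

```text
time: 16.87
ee_pos: [584.3, 221.7, 201.5]
tcp_rot: [0.003, 0.207, 0.978, 0.002]
ft_force: [-3.4, -3.2, 19.6]
finger_gap: 15.4
gripper_force: 65.5
[0.20021789 0.34390463 0.11556706]
```

```bash
python3 -m pendant '{"delta_pos":[[0,0,-0.1],[0,0,0],[0,0,0],[0,0,0],[0,0,-1],[0,0,-2.5],[0,0,-3.5],[0,0,-3.5],[0,0,-3],[0,0,-1],[0,0,0],[0,0,0]],"angular":[[0,0,0],[0,0,0],[0,0,0],[0,0,0],[0,0,0],[0,0,0],[0,0,0],[0,0,0],[0,0,0],[0,0,0],[0,0,0],[0,0,0]]}' 0.34
python3 - <<'E'
from h import *
f=wrist(); np.save("w9.npy",f,allow_pickle=True); cv2.imwrite("pics/w9.png",f["color"][:,:,::-1]); print(f["p"])
E
```

```text
time: 17.87
ee_pos: [582.9, 221.4, 344.2]
tcp_rot: [0.001, 0.207, 0.978, 0.0]
ft_force: [-0.0, 0.4, 0.4]
finger_gap: 28.9
gripper_force: 0.0
[582.9395232  221.42872664 344.1538476 ]
```

View pics/w9.png

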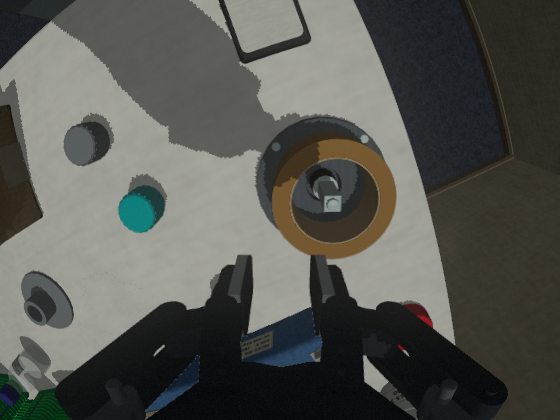

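The roll lies flat on the base, outer edge at cols 273–396 and rows 138–258, with the spindle tip at (333,204) inside the core.

Run:
```python
from h import *
f=np.load("w9.npy",allow_pickle=True).item()
ps=[(273,200),(396,195),(336,138),(333,258)]
C=np.mean([wpx2w(f,*p,62) for p in ps],0); print("roll",C, np.linalg.norm(wpx2w(f,*ps[0],62)-wpx2w(f,*ps[1],62)))
print("spindle tip",wpx2w(f,333,204,76)); print("cap",wpx2w(f,79,144,44))
goto([601.5,-162,330],66)
```

```text
roll [601.0537231  263.10645625  62.        ] 104.46098304343461
spindle tip [598.37084225 259.42967827  76.        ]
cap [458.19557341  65.61858239  44.        ]
shift cm [-17.27 -34.27   1.3 ] tilt [-0.001 -0.    -1.   ] closing yaw 66.1
turn z deg 0.1
```

```bash
python3 -m pendant '{"delta_pos":[[-0.8,-1.5,0],[-1.6,-3.2,0],[-1.6,-3.2,0],[-1.6,-3.2,0],[-1.6,-3.2,0],[-1.6,-3.2,0],[-1.6,-3.2,0],[-1.6,-3.2,0],[-1.6,-3.2,0],[-1.6,-3.2,0],[-1.6,-3.2,0],[-0.5,-0.8,0]],"angular":[[0,0,0],[0,0,0],[0,0,0],[0,0,0],[0,0,0],[0,0,0],[0,0,0],[0,0,0],[0,0,0],[0,0,0],[0,0,0],[0,0,0]]}' 0.78
python3 -m pendant '{"delta_pos":[[0,0,0],[0,0,0]],"angular":[[0,0,0],[0,0,0]]}'
python3 - <<'E'
from h import *
f=wrist(); np.save("w10.npy",f,allow_pickle=True); cv2.imwrite("pics/w10.png",f["color"][60:320,130:430,::-1].repeat(2,0).repeat(2,1)); print(f["p"])
for d in find_in("wrist","disc"): print(np.round(d["xyz"]),d["conf"])
E
```

```text
time: 18.92
ee_pos: [601.4, -166.5, 341.4]
tcp_rot: [-0.001, 0.209, 0.978, -0.001]
ft_force: [-0.9, 1.2, -0.4]
finger_gap: 66.6
gripper_force: 0.0
time: 19.08
ee_pos: [601.7, -162.5, 342.0]
tcp_rot: [-0.001, 0.208, 0.978, 0.0]
ft_force: [-0.3, 0.4, -1.1]
finger_gap: 67.1
gripper_force: 0.0
[ 601.65469388 -162.45009601  342.00330188]
[ 596. -163.    9.] 0.86
```

View pics/w10.png

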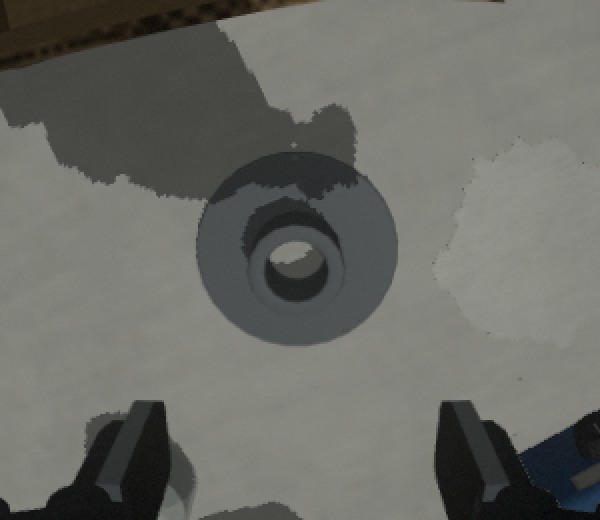

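The disc is seen plate down, with its collar rim centred at crop (295,271) and its plate at (297,249).

Run:
```python
from h import *
f=np.load("w10.npy",allow_pickle=True).item()
q=lambda a,b,z: wpx2w(f,130+a/2,60+b/2,z)
C=np.mean([q(*p,36) for p in((247,271),(344,271),(295,226),(295,316))],0)
P=np.mean([q(*p,6) for p in((197,249),(397,249),(297,151),(297,347))],0)
print(C,P,np.linalg.norm(q(247,271,36)-q(344,271,36))); M=(C+P)/2; goto([M[0],M[1],183],66)
```

```text
[ 603.0166668  -166.41859892   36.        ] [ 602.22250644 -165.47939228    6.        ] 43.34901968132702
shift cm [-0.3  -0.41 15.98] tilt [-0.002  0.001 -1.   ] closing yaw 66.1
turn z deg 0.1
```

```bash
python3 -m pendant '{"delta_pos":[[-0.25,-0.35,1],[0,0,2.5],[0,0,3],[0,0,3],[0,0,3],[0,0,2],[0,0,1],[0,0,0.4],[0,0,0],[0,0,0]],"angular":[[0,0,0],[0,0,0],[0,0,0],[0,0,0],[0,0,0],[0,0,0],[0,0,0],[0,0,0],[0,0,0],[0,0,0]]}'
python3 -m pendant '{"delta_pos":[[0,0,0],[0,0,0],[0,0,0],[0,0,0],[0,0,0],[0,0,0],[0,0,0]],"angular":[[0,0,0],[0,0,0],[0,0,0],[0,0,0],[0,0,0],[0,0,0],[0,0,0]]}' 0
```

```text
time: 20.02
ee_pos: [603.4, -166.2, 185.7]
tcp_rot: [0.001, 0.207, 0.978, -0.0]
ft_force: [0.8, 0.0, 0.8]
finger_gap: 66.7
gripper_force: 0.0
time: 20.6
ee_pos: [603.4, -166.5, 186.6]
tcp_rot: [0.001, 0.207, 0.978, -0.0]
ft_force: [-1.4, 0.6, 7.4]
finger_gap: 42.2
gripper_force: 60.3
```

```bash
python3 -m pendant '{"delta_pos":[[0,0,-0.5],[0,0,-2],[0,0,-3],[0,0,-3.5],[0,0,-3.5],[0,0,-1.5],[0.8,1.8,0],[1.5,3.3,0],[1.5,3.3,0],[1.5,3.3,0],[1.5,3.3,0],[1.5,3.3,0]],"angular":[[0,0,0],[0,0,0],[0,0,0],[0,0,0],[0,0,0],[0,0,0],[0,0,0],[0,0,0],[0,0,0],[0,0,0],[0,0,0],[0,0,0]]}'
python3 -m pendant '{"delta_pos":[[1.5,3.3,0],[1.5,3.3,0],[1.5,3.3,0],[1.5,3.3,0],[1.5,3.3,0],[1.5,3.3,0],[0.3,0.6,0],[0,0,0],[0,0,0],[0,0,0]],"angular":[[0,0,0],[0,0,0],[0,0,0],[0,0,0],[0,0,0],[0,0,0],[0,0,0],[0,0,0],[0,0,0],[0,0,0]]}'
python3 - <<'E'
from h import *
f=wrist(); np.save("w11.npy",f,allow_pickle=True); cv2.imwrite("pics/w11.png",f["color"][100:330,160:400,::-1].repeat(2,0).repeat(2,1)); print(f["p"])
goto([599.6,259.2,280],66)
E
```

```text
time: 21.6
ee_pos: [600.8, 36.0, 325.7]
tcp_rot: [0.001, 0.207, 0.978, 0.0]
ft_force: [0.1, -0.6, -1.4]
finger_gap: 42.3
gripper_force: 61.0
time: 22.43
ee_pos: [598.9, 257.5, 325.0]
tcp_rot: [0.0, 0.208, 0.978, -0.0]
ft_force: [0.2, -0.2, -0.3]
finger_gap: 42.3
gripper_force: 61.1
[598.87434118 257.54609003 324.97836223]
shift cm [0.03 0.2  4.5 ] tilt [ 0. -0. -1.] closing yaw 66.0
turn z deg -0.0
```

View pics/w11.png

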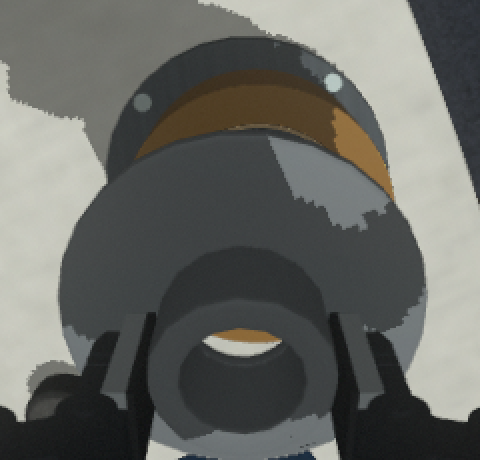

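The disc is held level, with its rim centred at crop (243,370) and the roll and base visible below.

Run:
```python
from h import *
f=np.load("w11.npy",allow_pickle=True).item()
q=lambda a,b,z: wpx2w(f,160+a/2,100+b/2,z)
z=f["p"][2]-186.6
a,b=q(58,287,z+3),q(426,285,z+3); print("plate",(a+b)/2,np.linalg.norm(a-b)); t=q(242,128,z+6)-f["Rt"][:,0]*50; print("plate by near edge",t)
r0,r1=q(243,300,z+36),q(243,440,z+36); print("rim",(r0+r1)/2,np.linalg.norm(r0-r1)); print(f["p"])
B=[q(143,103,14),q(333,82,14)]; print("bolts",B)
```

```text
plate [591.0769375  260.85045002 141.37836223] 99.59469549218825
plate by near edge [597.0678961  258.18499809 144.38606152]
rim [596.1416761  258.90337499 174.37836223] 37.73264561123887
[598.87434118 257.54609003 324.97836223]
bolts [array([548.56054317, 231.98457644,  14.        ]), array([573.8445657 , 312.00313356,  14.        ])]
```

```bash
python3 -m pendant '{"delta_pos":[[-0.1,0.2,0.5],[0,0,1.5],[0,0,2],[0,0,1],[0,0,0.6],[0,0,0.4],[0,0,0.4],[0,0,0.3],[0,0,0.3],[0,0,0],[0,0,0]],"angular":[[0,0,0],[0,0,0],[0,0,0],[0,0,0],[0,0,0],[0,0,0],[0,0,0],[0,0,0],[0,0,0],[0,0,0],[0,0,0]]}'
```

```text
time: 23.4
ee_pos: [600.6, 260.2, 254.9]
tcp_rot: [0.0, 0.207, 0.978, 0.0]
ft_force: [-0.7, 0.1, -0.5]
finger_gap: 42.3
gripper_force: 61.1
```

```bash
python3 -m pendant '{"delta_pos":[[0,0,0.3],[0,0,0.2],[0,0,0.1],[0,0,0],[0,0,0]],"angular":[[0,0,0],[0,0,0],[0,0,0],[0,0,0],[0,0,0]]}'
```

```text
time: 23.82
ee_pos: [600.6, 260.2, 248.7]
tcp_rot: [-0.0, 0.207, 0.978, -0.0]
ft_force: [0.0, -0.6, 0.0]
finger_gap: 42.5
gripper_force: 61.1
```

```bash
python3 -m pendant '{"delta_pos":[[0,0,0.1],[0,0,0],[0,0,0],[0,0,0],[0,0,-1],[0,0,-3],[0,0,-3.5],[0,0,-2.5],[0,0,0]],"angular":[[0,0,0],[0,0,0],[0,0,0],[0,0,0],[0,0,0],[0,0,0],[0,0,0],[0,0,0],[0,0,0]]}' 0.75
python3 - <<'E'
from h import *
f=wrist(); np.save("w12.npy",f,allow_pickle=True); print(f["p"])
for d in find_in("wrist","disc"): print(np.round(d["xyz"]),d["conf"])
E
python3 -m pendant '{"delta_pos":[[0.7,-3.3,0],[0.7,-3.3,0],[0.7,-3.3,0],[0.7,-3.3,0],[0.7,-3.3,0],[0.7,-3.3,0],[0.7,-3.3,0],[0.2,-0.6,0],[0,0,0],[0,0,0]],"angular":[[0,0,0],[0,0,0],[0,0,0],[0,0,0],[0,0,0],[0,0,0],[0,0,0],[0,0,0],[0,0,0],[0,0,0]]}'
python3 - <<'E'
from h import *
f=wrist(); np.save("w13.npy",f,allow_pickle=True); print(f["p"])
for d in find_in("wrist","cap"): print(np.round(d["xyz"]),d["conf"])
g=np.load("w12.npy",allow_pickle=True).item()
cv2.imwrite("pics/w13.png",np.vstack([x["color"][90:300,130:430,::-1] for x in(g,f)]).repeat(1,0)[:, :]) if 0 else cv2.imwrite("pics/w13.png",cv2.resize(np.hstack([x["color"][90:300,180:380,::-1] for x in(g,f)]),None,fx=2,fy=2))
E
```

```text
time: 24.57
ee_pos: [601.5, 260.5, 354.6]
tcp_rot: [0.004, 0.207, 0.978, 0.003]
ft_force: [-0.5, 1.0, 0.8]
finger_gap: 64.4
gripper_force: 0.0
[601.51207091 260.52577925 354.58951076]
[597. 267.  70.] 0.8
time: 25.5
ee_pos: [458.0, 64.1, 347.5]
tcp_rot: [-0.0, 0.208, 0.978, 0.0]
ft_force: [-1.0, -0.5, 0.6]
finger_gap: 63.9
gripper_force: 0.0
[457.99833135  64.10464859 347.45694928]
[453.  69.  44.] 0.92
[538.  91.  43.] 0.77
[561. 223.  14.] 0.36
```

View pics/w13.png

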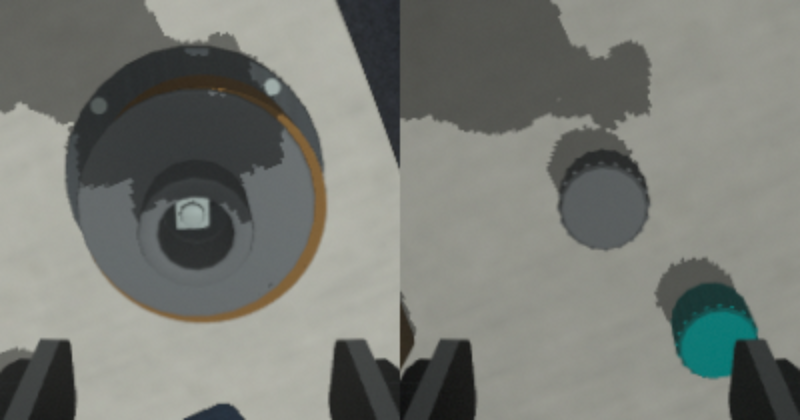

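Left: the disc lies flat on the roll, rim centred at (196,231), spindle tip in its bore at (192,213). Right: the grey cap's head is centred at (604,206), with the teal one at (714,343). I have now looked at 16 pictures, over the limit of 14, so I will work by numbers from here.

Run:
```python
from h import *
g,f=[np.load(n,allow_pickle=True).item() for n in("w12.npy","w13.npy")]
D=[wpx2w(g,180+a/2,90+b/2,98) for a,b in((137,231),(254,231),(196,231))]; print("disc rim",(D[0]+D[1])/2,D[2],np.linalg.norm(D[0]-D[1]))
P=[wpx2w(g,180+a/2,90+b/2,68) for a,b in((78,205),(314,205),(198,318))]; print("plate",(P[0]+P[1])/2,P[2]+g["Rt"][:,0]*50,np.linalg.norm(P[0]-P[1]))
print("spindle",wpx2w(g,276,196.5,76))
C=wpx2w(f,282,193,44); E=[wpx2w(f,180+a/2,193,44) for a in(159,249)]; print("cap",C,np.linalg.norm(E[0]-E[1])); goto([C[0],C[1],186],66)
```

```text
disc rim [598.69054556 261.02590499  98.        ] [598.76560645 261.20080504  98.        ] 43.423355499933926
plate [598.02608902 261.4513956   68.        ] [600.60988007 261.15993465  67.68945435] 98.64646127378256
spindle [598.27471423 259.61440657  76.        ]
cap [458.71971802  64.79608664  44.        ] 39.73873692722571
shift cm [-1.000e-02  0.000e+00  1.614e+01] tilt [-0.  0. -1.] closing yaw 66.1
turn z deg 0.1
```

```bash
python3 -m pendant '{"delta_pos":[[0,0,1],[0,0,2.5],[0,0,3.2],[0,0,3.2],[0,0,3],[0,0,2],[0,0,0.8],[0,0,0.2],[0,0,0],[0,0,0]],"angular":[[0,0,0],[0,0,0],[0,0,0],[0,0,0],[0,0,0],[0,0,0],[0,0,0],[0,0,0],[0,0,0],[0,0,0]]}'
python3 -m pendant '{"delta_pos":[[0,0,0],[0,0,0],[0,0,0],[0,0,0],[0,0,0],[0,0,0],[0,0,0]],"angular":[[0,0,0],[0,0,0],[0,0,0],[0,0,0],[0,0,0],[0,0,0],[0,0,0]]}' 0
```

```text
time: 26.43
ee_pos: [458.7, 64.5, 189.6]
tcp_rot: [0.001, 0.207, 0.978, 0.0]
ft_force: [0.1, 0.4, 0.0]
finger_gap: 64.1
gripper_force: 0.0
time: 27.02
ee_pos: [458.5, 64.2, 190.1]
tcp_rot: [0.001, 0.207, 0.978, 0.0]
ft_force: [-1.9, -0.2, 8.3]
finger_gap: 37.9
gripper_force: 59.0
```

```bash
python3 -m pendant '{"delta_pos":[[0,0,-0.5],[0,0,-2],[0,0,-3.5],[0,0,-3.5],[0,0,-3.5],[0,0,-2],[-0.4,1.8,0],[-0.7,3.3,0],[-0.7,3.3,0],[-0.7,3.3,0],[-0.7,3.3,0],[-0.7,3.3,0]],"angular":[[0,0,0],[0,0,0],[0,0,0],[0,0,0],[0,0,0],[0,0,0],[0,0,0],[0,0,0],[0,0,0],[0,0,0],[0,0,0],[0,0,0]]}'
python3 -m pendant '{"delta_pos":[[-0.7,3.3,0],[-0.3,2,0],[0,0,0],[0,0,0],[0,0,0],[0,0,0]],"angular":[[0,0,0],[0,0,0],[0,0,0],[0,0,0],[0,0,0],[0,0,0]]}'
python3 - <<'E'
from h import *
f=wrist(); np.save("w14.npy",f,allow_pickle=True); print(f["p"])
# outline of cap head along its centre row region via edges: print held-cap estimates from the networks
for q in("cap","disc"):
  for d in find_in("wrist",q): print(q,np.round(d["xyz"],1),d["conf"])
ps=[]
for i in range(5): ps.append(tool()[0])
goto([599,261,340],66)
E
```

```text
time: 28.02
ee_pos: [568.3, 216.9, 339.5]
tcp_rot: [0.0, 0.207, 0.978, 0.0]
ft_force: [1.1, -0.0, -0.3]
finger_gap: 38.3
gripper_force: 60.3
time: 28.52
ee_pos: [597.8, 259.1, 339.1]
tcp_rot: [-0.0, 0.208, 0.978, -0.0]
ft_force: [1.5, -0.4, -0.6]
finger_gap: 38.1
gripper_force: 60.3
[597.82294899 259.1133706  339.1326948 ]
cap [547.5  98.7  43.4] 0.95
cap [588.7 264.7 195.9] 0.66
disc [589.8 267.6  68.5] 0.73
shift cm [-0.01  0.21 -0.07] tilt [ 0. -0. -1.] closing yaw 66.0
turn z deg 0.0
```

```bash
python3 -m pendant '{"delta_pos":[[0,0.2,0.5],[0,0,1.2],[0,0,1.5],[0,0,1],[0,0,0.6],[0,0,0.4],[0,0,0.3],[0,0,0.3],[0,0,0],[0,0,0]],"angular":[[0,0,0],[0,0,0],[0,0,0],[0,0,0],[0,0,0],[0,0,0],[0,0,0],[0,0,0],[0,0,0],[0,0,0]]}'
```

```text
time: 29.5
ee_pos: [599.3, 261.9, 281.0]
tcp_rot: [0.0, 0.207, 0.978, 0.0]
ft_force: [0.6, 0.0, -0.7]
finger_gap: 37.7
gripper_force: 60.3
```

Stem tip is at about z 91, below the rim (98), and there is no force: it has entered the bore. Going on to the stop.

```bash
python3 -m pendant '{"delta_pos":[[0,0,0.2],[0,0,0.2],[0,0,0.1],[0,0,0],[0,0,0]],"angular":[[0,0,0],[0,0,0],[0,0,0],[0,0,0],[0,0,0]]}'
```

```text
time: 29.92
ee_pos: [599.2, 261.9, 276.2]
tcp_rot: [0.0, 0.207, 0.978, 0.0]
ft_force: [-0.9, -0.3, 4.1]
finger_gap: 38.1
gripper_force: 60.7
```

```bash
python3 -m pendant '{"delta_pos":[[0,0,0],[0,0,0],[0,0,0],[0,0,0],[0,0,-1],[0,0,-3],[0,0,-3.5],[0,0,-3.5],[0,0,-2],[0,0,0],[0,0,0]],"angular":[[0,0,0],[0,0,0],[0,0,0],[0,0,0],[0,0,0],[0,0,0],[0,0,0],[0,0,0],[0,0,0],[0,0,0],[0,0,0]]}' 0.75
python3 - <<'E'
from h import *
wrist()
for c in("wrist","scene","top"):
  if c!="wrist": grab_frame(c)
  for q in("cap","disc","tape_roll","lab_bottle","rubber_stopper","pocket_scale"):
    for d in find_in(c,q)[:3]: print(c,q,np.round(d["xyz"]),round(d["conf"],2))
E
```

```text
time: 30.83
ee_pos: [599.3, 261.9, 407.7]
tcp_rot: [0.001, 0.207, 0.978, 0.001]
ft_force: [-0.0, -0.7, -1.6]
finger_gap: 63.9
gripper_force: 0.0
wrist cap [592. 264. 130.] 0.74
wrist cap [548.  99.  43.] 0.74
wrist cap [589. 269.  67.] 0.52
wrist disc [584. 271.  70.] 0.72
wrist tape_roll [617. 289.  61.] 0.95
wrist tape_roll [588. 266. 130.] 0.2
wrist lab_bottle [ 683. -281.   58.] 0.89
wrist pocket_scale [434. 269.  24.] 0.67
scene cap [600. 268. 127.] 0.77
scene cap [538.  98.  44.] 0.72
scene disc [580. 278.  72.] 0.62
scene tape_roll [583. 305.  45.] 0.8
scene lab_bottle [ 682. -287.   65.] 0.9
scene lab_bottle [ 553. -380.   13.] 0.5
scene rubber_stopper [676. 125.  30.] 0.5
scene pocket_scale [403. 278.  18.] 0.76
top cap [541.  90.  46.] 0.56
top cap [592. 260. 135.] 0.5
top disc [590. 246.  68.] 0.75
top tape_roll [580. 229.  49.] 0.6
top lab_bottle [ 678. -294.   77.] 0.6
top rubber_stopper [678. 115.  23.] 0.61
top pocket_scale [436. 240.  19.] 0.7
```

The cap top reads z 130, which is 86 + 44 mm, so the cap is fully home. The bystanders are where they were; the one scale reading that is off comes from the arm partly hiding it.

```bash
python3 -c "
from bench import *
print(finish_job())"
```

```text
the job is handed in; nothing more can be done
None
```

The unwinder is loaded (spindle, roll, disc and cap, in that order) and handed in at about 31 s; final readings agree with all four seated and the bystanders in place, but no verdict came back, and I viewed 16 pictures, over the limit of 14.

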